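# Index the antenna turntable a quarter turn for the cross-polarised cut

### The arm

A 7-joint arm with a two-finger parallel gripper is mounted at the origin on a cart in front of the work surface, level with it; the furniture and walls round the work are solid. World frame = base frame: x ahead of the robot, y to its left, z up, the work surface at z = 0. Lengths are in m, angles in rad, forces in N, time in s.
With the tool pointing down it reaches from about 0.4 to 0.875 m from the base axis. Payload 4.4 kg.
Tool frame: the origin (TCP) lies at the very end of the fingers, on their centre line; the grasp point (between the pads) lies 19 mm behind it; z points along the fingers, x is the direction in which the jaws open and shut, and the axes are right-handed (so a half turn about z gives the same grasp; the last joint's range is limited). The gripper opens to 85 mm and grips with 20 to 120 N. Pads are 22 mm wide; open, the fingers measure 114 mm over their backs; the gripper's body (76 mm by 85 mm) begins 54 mm behind the grasp point. The pads swing forward as they close: fully open they stand 13 mm farther back than shut.
Start: joints at [1.157, 0.628, 0.038, 1.517, -0.027, 0.996, -0.02], TCP at [0.222, -0.611, 0.231] pointing down, gripper open.
Joint ranges: [-3.06, 3.06], [-0.37, 2.12], [-1.25, 1.32], [0.18, 2.47], [-1.1, 4.24], [0.23, 1.98], [-2.94, 2.94]. Speed limits (rad/s): [2.57, 2.57, 3.14, 3.14, 3.14, 3.14, 3.14].

### API

Orientations are given as [roll, pitch, yaw] about the fixed x, y, z axes, in that order (R = Rz(yaw) Ry(pitch) Rx(roll)).
In Python, from cell import r gives the robot as it stands.
- The arm moves only by the shell command python3 -m pendant 'ROWS' [FORCE]. ROWS is JSON, a list of rows, each a list of 7 numbers: the shift along the tool's x, y, z in m, then the turn, a rotation vector about the tool's x, y, z in degrees, then the finger opening in m, from 0 to 0.0854. A call has 1 to 12 rows; each row shifts and turns the commanded pose from where the row before left it, along the tool's axes as they then stand; what a row does not reach is not made up. A row lasts 1/12 s, in which the tool goes at most 41.7 mm and 7.16 degrees, less where a joint would pass 70% of its speed; a pose out of reach is approached as far as the arm can. A call is refused whole if a number of a shift passes 0.0417 or a number of a turn 7.16, either way. A call with a gripper value outside its range is refused whole. The fingers move at their own pace and stop on an object; FORCE is the grip in N (left out, the last holds). Time passes only in rows, so rows that do not move let the fingers close. It gives the time, the measured TCP pose, the force and the opening at its end, in the units of the state.
- r.get_state(): the state, without advancing time (a new reading comes with each control period).
- r.capture(name): name is "scene" or "side" or "wrist"; returns (picture, depth): 420x560x3 uint8, blue, green, red; 420x560 float32, m along the optical axis (not along the pixel's ray), 0 where there is no reading.
- r.camera_params(name): a dict with "fov_y" (degrees; the focal length in pixels is half the picture's height over the tangent of half this angle, whatever the lens; pixels are square), "cx", "cy" (the principal point, pixels), "origin" and "attitude" of the camera in the world; the wrist camera has in their place "tool_from_camera" (4x4, takes a point from camera to tool coordinates, whose origin is the TCP and whose axes are the tool frame's). Camera axes: x right, y down, z forward; pixel columns grow to the right and rows downward; lengths in m; the calibration is good to about 2 mm. A picture is of the moment at which its call begins: read the wrist's pose just before it. camera_params takes no time and is no camera call.
- r.close_job(): hands the job in, once; it reports no verdict.
Trained networks look in the newest picture that a camera, given by its name, has taken for a name from the list of things; names that differ only in an ending like _2 or _b are one class to them, and where a whole thing is asked for, a point or a joint stands for the part that bears it (a point fixed in the world has none). Each returns a list of dicts, best first, with "score" (0 to 1); they miss things now and then, are a little off and sometimes report something else, mostly with a low value. They report only what shows in the picture. A call takes as long as a camera call.
- r.find_in(camera, target): "uv" ([column, row] in pixels, amid what is visible of it).
- r.cut_out(camera, target): "region" (420x560 bool, what is visible of it) and "uv" ([column, row] in pixels, amid what is visible of it).
- r.spot_point(camera, target): "uv" ([column, row] in pixels: a listed point, or the origin of a listed thing).
The state is a dict: "clock": time; "joints": joint angles; "joint_vel": joint speeds; "effort": joint torques, N m; "position": TCP position; "orientation": TCP orientation; "force": force on the tool from outside, world axes, zero at the start; "wrist_torque": the same for the moment, N m; "gripper_width": finger opening in m.
Only numpy, scipy, OpenCV 4.12 (cv2) and the standard library are available. Lean on these libraries where they do the work, as an engineer would, in place of code of your own. Each camera call takes 0.05 s, during which the arm holds its last target. There are 200 camera calls.

### The job

Lock the antenna on the sloping turntable a quarter turn further round, for the cross-polarised measurement: pull the red knob of the index plunger out, twist it anticlockwise as far as it goes and let go, so that the plunger stays out by itself; then turn the head anticlockwise by its black handle until the slot with the green dot is under the plunger. Only then twist the red knob back and let the plunger spring fully home in that slot. Do not touch the antenna with the gripper or the arm.

Things in the scene. Friction and masses are not known exactly. Their poses are not given: they have to be found in the camera images.
- positioner: The antenna turntable, fixed to the bench: an aluminium stand, 0.25 m high in all, whose square deck (240 x 240 mm) slopes up away from the robot at 30 degrees. Origin on the bench under the deck's centre; x away from the robot (up the slope), y left, z up. Deck top 140 mm above the origin. The steel collar under the knob is 31 mm across; its top lies 36 mm above the index plate's top.
- nose_seat (a point): Fixed point on the plunger's axis, level with the index plate's top face, where the plunger's nose enters a slot; 95 mm up the slope from the turning axis. z: the plunger's axis, square to the deck, out of it (30 degrees from vertical, leaning towards the robot); x up the slope, y left along the deck.
- plunger_pull (a joint): How far the sprung plunger is pulled out along its axis (m). 0 = home, nose in a slot. The nose leaves the slot at 0.010; only beyond 0.0145 can the knob be twisted; stop at 0.020. Twisted and let go, it rests at 0.0145 (parked). The spring pulls it in with 6 N at home, 11 N at 0.0145.
- plunger_twist (a joint): Twist of the red knob about the plunger's axis (rad), positive anticlockwise looking down onto the deck. 0 = locked (cross pin in the slot of the steel collar, play 0.2); stop at 1.40. Pulled out and let go at over about 0.4, the cross pin rests on the collar and the plunger stays out. Twisted back to under about 0.15 it springs in.
- knob_grip (a point): Grip point of the red knob, on the plunger's axis: an upright flat bar, 62 mm long, 16 thick, 32 tall. The point is 11 mm below the bar's top; with the plunger home, 61 mm above the index plate and 25 mm above the collar. x along the bar, y across it, z outward along the axis. Locked, the bar is headed 40 degrees to the right of straight up the slope; parked, 40 degrees to the left.
- dial (a joint): Turn of the head (rad) about its axis, square to the deck; positive anticlockwise looking down onto the deck. About 0 at the start (red-dot slot under the plunger, play 0.011), 1.571 with the green-dot slot there. It stays where it is left (2 N at the handle turns it). The round nose draws the head in from up to 0.035 either side of a slot. Slots are 0.524 apart; range -2.05 to 3.6.
- dial_center (a point): Centre of the dark index plate's top face, on the turning axis: a plate 212 mm across, 12 mm thick, with 12 open slots, 12 mm wide, in its rim. A red and a green dot, 13 mm across, mark two slots, small white dots the others. z along the turning axis, outward.
- green_slot (a point): The green-marked slot: point in the middle of its width, 95 mm from the turning axis, at the top face of the index plate. It turns with the head and coincides with nose_seat when the head is at 1.571.
- handle_grip (a point): Grip point of the black handle that turns the head: a round handle, 24 mm across, 50 mm long, square to the deck, revolving freely on a lever, 112 mm from the turning axis. The point is on its axis, 20 mm below its top, 41 mm above the index plate. z outward along the handle. At the start it stands at the lower left of the deck, and ends at the lower right.
- antenna: The antenna under test, clamped to the middle of the head and turning with it: a square tower of four boards between four white posts on a 64 x 64 mm foot, 80 mm tall, square to the deck. Origin at its underside, 3 mm off the turning axis, 4 mm above the index plate's top face, z along the turning axis, outward.

How it is judged:
On the way, in this order (a step that is already met when the one before it is completed fails the run):
1. the plunger is pulled out, twisted and let go, and stays out, with the head still at its old slot (value of joint plunger_pull above 0.012 m and value of joint plunger_twist above 0.6 rad and value of joint dial between -0.15 and 0.15 rad and contact force between the fingers and anything else below 0.3 N), for 0.3 s.
2. the head has been turned until the green-dot slot is under the plunger, which is still held out (value of joint dial between 1.4708 and 1.6708 rad and value of joint plunger_pull above 0.012 m), for 0.2 s.
At the end, for the whole second after the job is handed in: The head stands a quarter turn round from where it was, at rest, within 0.03 rad of the green-dot slot, and the plunger is fully home in that slot (within 2 mm) (value of joint dial between 1.5408 and 1.6008 rad and value of joint plunger_pull below 0.002 m and velocity of joint dial between -0.05 and 0.05 rad/s); the robot touches nothing.
It fails at once if the gripper or the arm touches the antenna (over 1 N) (contact force between antenna and the fingers above 1 N or contact force between antenna and the arm above 1 N).
It also fails if it takes over 64 s, if anything falls off the work surface, if the arm or the gripper's body presses on something with over 40 N, if the wrist force passes 120 N, or if a joint passes its speed limit or range.

## Working session

There is one attempt and no reset: what is moved stays moved. The work goes in short steps, Python scripts to look and compute and a shell command to move; the robot and the scene stay as the last step left them, time stands still between calls to the robot, and variables do not carry over. Pictures are saved under pics/ and viewed, about 8 in all and at most 12, crops included, and the job is handed in when it is done.

```bash
ls; mkdir -p pics; cat > h.py <<'E'
import numpy as np, cv2
from scipy.spatial.transform import Rotation as R
from cell import r
def K(c):
    p=r.camera_params(c); f=210/np.tan(np.radians(p["fov_y"])/2); return f,p["cx"],p["cy"],p
def ray(c,uv):
    f,cx,cy,p=K(c); return np.array([(uv[0]-cx)/f,(uv[1]-cy)/f,1.])
E
python3 - <<'E'
from h import *
print(r.get_state())
for c in ["scene","side","wrist"]:
    im,d=r.capture(c); cv2.imwrite(f"pics/{c}0.png",im); np.save(f"pics/{c}0d.npy",d)
    print(c,r.camera_params(c))
    if c!="wrist":
        for t in ["nose_seat","knob_grip","dial_center","green_slot","handle_grip","antenna","positioner"]:
            o=r.spot_point(c,t); print(t,[(x["uv"],round(x["score"],2)) for x in o[:2]])
E
```

```text
pics
{'clock': 0.0, 'joints': array([ 1.15722074,  0.62933212,  0.03845691,  1.51837818, -0.02702773,
        0.99631524, -0.01997915]), 'joint_vel': array([ 0.00034433,  0.00072203,  0.00143677, -0.00038856,  0.00118007,
        0.00055886,  0.00014239]), 'effort': array([-1.29533702e-03, -5.63394964e+01,  1.22637894e+00, -1.93446386e+01,
        1.10674641e-02,  1.03942497e-02,  1.03308406e-05]), 'position': array([ 0.22133456, -0.61047958,  0.23039519]), 'orientation': array([ 3.14158223e+00,  1.91462465e-03, -1.22302732e+00]), 'force': array([-0.1048895 , -0.54229131, -0.15424518]), 'wrist_torque': array([0.0289376 , 0.03545265, 0.05128406]), 'gripper_width': 0.0855077964133063}
scene {'fov_y': 44.80912870178747, 'cx': 281.1053320305411, 'cy': 202.7974615667158, 'origin': array([0.23701793, 0.64669971, 0.67332192]), 'attitude': array([-2.20275141,  0.00851321, -2.67879849])}
nose_seat [([219.3, 179.2], 0.67)]
knob_grip [([231.3, 155.6], 0.91)]
dial_center [([262.8, 210.2], 0.79), ([279.2, 177.5], 0.23)]
green_slot [([280.8, 178.7], 0.8)]
handle_grip [([306.6, 255.9], 0.68), ([217
[... 310 characters left out ...]
 190.9], 0.72)]
knob_grip [([312.5, 172.8], 0.87)]
dial_center [([290.9, 217.6], 0.9)]
green_slot [([309.9, 239.8], 0.57)]
handle_grip [([241.3, 210.1], 0.7)]
antenna [([291.3, 216.0], 0.82), ([289.3, 215.7], 0.55)]
positioner [([289.4, 267.6], 0.74)]
wrist {'fov_y': 64.81561786364209, 'cx': 277.02702525940276, 'cy': 202.00949963706844, 'tool_from_camera': array([[ 9.99998458e-01,  2.20820269e-04, -1.74235220e-03,
        -6.42915209e-04],
       [ 3.45118290e-04,  9.48015395e-01,  3.18224279e-01,
        -8.35235418e-02],
       [ 1.72204708e-03, -3.18224390e-01,  9.48013857e-01,
        -1.43001120e-01],
       [ 0.00000000e+00,  0.00000000e+00,  0.00000000e+00,
         1.00000000e+00]])}
```

```bash
cat >> h.py <<'E'
def cam(c):
    f,cx,cy,p=K(c); return f,cx,cy,R.from_euler("xyz",p["attitude"]).as_matrix(),np.array(p["origin"])
def tri(uvs):  # dict cam->uv
    A=np.zeros((3,3));b=np.zeros(3);L=[]
    for c,uv in uvs.items():
        f,cx,cy,M,o=cam(c); v=M@ray(c,uv); v/=np.linalg.norm(v); P=np.eye(3)-np.outer(v,v); A+=P;b+=P@o;L.append((P,o))
    x=np.linalg.solve(A,b); return x,[np.linalg.norm(P@(x-o)) for P,o in L]
E
python3 - <<'E'
from h import *
S=dict(nose_seat=([219.3,179.2],[321.5,190.9]),knob_grip=([231.3,155.6],[312.5,172.8]),dial_center=([262.8,210.2],[290.9,217.6]),handle_grip=([306.6,255.9],[241.3,210.1]),handle2=([217.2,179.1],[241.3,210.1]),antenna=([268.6,213.9],[291.3,216]),positioner=([263.7,278.3],[289.4,267.6]))
for k,(a,b) in S.items(): print(k,*tri({"scene":a,"side":b}))
a=cv2.imread("pics/scene0.png");b=cv2.imread("pics/side0.png")
cv2.imwrite("pics/v1.png",np.hstack([a[60:360,100:480],b[60:360,120:500]]))
E
```

```text
nose_seat [0.6480675  0.0612671  0.20449503] [np.float64(0.0006387996168464347), np.float64(0.0006387996168466497)]
knob_grip [0.62249423 0.05848225 0.2551426 ] [np.float64(0.0007500863147777051), np.float64(0.0007500863147775005)]
dial_center [0.57350842 0.04843086 0.1550012 ] [np.float64(0.0016245243175447928), np.float64(0.0016245243175447822)]
handle_grip [0.46878921 0.11332555 0.15009627] [np.float64(0.004288412666995324), np.float64(0.004288412666995262)]
handle2 [0.53917066 0.10686278 0.20926249] [np.float64(0.08410446408953892), np.float64(0.08410446408953881)]
antenna [0.56852591 0.04926187 0.15478198] [np.float64(0.005552718206067911), np.float64(0.005552718206067725)]
positioner [0.57454965 0.05452604 0.00119125] [np.float64(0.00048508609338607803), np.float64(0.0004850860933863816)]
```

View pics/v1.png

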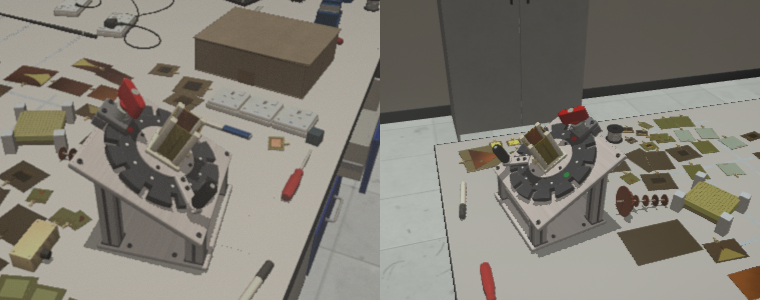

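```bash
cat >> h.py <<'E'
def frame(yaw): # columns u,l,n
    return (R.from_euler("z",yaw)*R.from_euler("y",-np.pi/6)).as_matrix()
def tool(yaw,head): # head deg of tool x from upslope, ccw about n
    F=frame(yaw); t=np.radians(head); x=F@[np.cos(t),np.sin(t),0]; z=-F[:,2]; return np.c_[x,np.cross(z,x),z]
def delta(P,M,st=None):
    st=st or r.get_state(); M0=R.from_euler("xyz",st["orientation"]).as_matrix()
    return M0.T@(P-st["position"]), np.degrees(R.from_matrix(M0.T@M).as_rotvec())
E
python3 - <<'E'
from h import *
from scipy.optimize import least_squares
pts=dict(nose_seat=[.6480675,.0612671,.204495],knob=[.6225,.0585,.2551],dial=[.5735,.0484,.155])
def f(p):
    F=frame(p[3]);c=p[:3]
    return np.r_[c+F@[.095,0,0]-pts["nose_seat"],c+F@[.095,0,.061]-pts["knob"],c-pts["dial"]]
s=least_squares(f,[.57,.05,.155,.15]); print(s.x,np.round(s.fun*1000,1)); 
c=s.x[:3];F=frame(s.x[3]); print("handle in deck",F.T@(np.array([.4688,.1133,.150])-c))
# direct plane check from depth: deck/plate normals & wrist view delta
print(delta(c+F@[0,0,.20],tool(s.x[3],90)), delta(c+F@[0,0,.20],tool(s.x[3],50)))
d=np.load("pics/scene0d.npy"); fo,cx,cy,M,o=cam("scene")
for uv in [(262,210),(219,179),(231,155)]:
    z=d[uv[1],uv[0]]; print(uv,z,o+M@ray("scene",uv)*z)
E
```

```text
[0.57068585 0.04829979 0.15558915 0.17446543] [ 3.6  1.3 -1.4 -0.8 -1.2  0.8 -2.8 -0.1  0.6]
handle in deck [-0.07991961  0.08169899  0.03968781]
(array([-0.5181868 , -0.45442671, -0.09746149]), array([  -3.8268987 ,   44.09092707, -164.56415479])) (array([-0.5181868 , -0.45442671, -0.09746149]), array([   9.69894401,   36.09761667, -126.47550673]))
(262, 210) 0.82503426 [0.56261522 0.0728958  0.17682351]
(219, 179) 0.82250196 [0.6366356  0.07904168 0.21932576]
(231, 155) 0.79585636 [0.61657243 0.06912581 0.26412832]
```

```bash
cat >> h.py <<'E'
def rows(P,M,n,st=None):
    st=st or r.get_state(); M0=R.from_euler("xyz",st["orientation"]); v=(M0.inv()*R.from_matrix(M)).as_rotvec()/n
    s=(P-st["position"])/n
    for i in range(n):
        a=(M0*R.from_rotvec(v*i)).inv().apply(s); print("[%s,%s]"%(",".join("%.4f"%x for x in a),",".join("%.2f"%x for x in np.degrees(v))))
E
python3 - <<'E'
from h import *
c=np.array([.5707,.0483,.1556]);yaw=.1745
rows(c+frame(yaw)@[.03,0,.2],tool(yaw,50),22)
E
```

```text
[-0.0234,-0.0218,-0.0051,0.44,1.64,-5.75]
[-0.0209,-0.0241,-0.0056,0.44,1.64,-5.75]
[-0.0182,-0.0261,-0.0059,0.44,1.64,-5.75]
[-0.0153,-0.0278,-0.0062,0.44,1.64,-5.75]
[-0.0123,-0.0293,-0.0064,0.44,1.64,-5.75]
[-0.0091,-0.0304,-0.0065,0.44,1.64,-5.75]
[-0.0058,-0.0312,-0.0064,0.44,1.64,-5.75]
[-0.0025,-0.0316,-0.0063,0.44,1.64,-5.75]
[0.0009,-0.0318,-0.0061,0.44,1.64,-5.75]
[0.0042,-0.0316,-0.0058,0.44,1.64,-5.75]
[0.0075,-0.0310,-0.0054,0.44,1.64,-5.75]
[0.0107,-0.0301,-0.0049,0.44,1.64,-5.75]
[0.0138,-0.0289,-0.0043,0.44,1.64,-5.75]
[0.0168,-0.0274,-0.0036,0.44,1.64,-5.75]
[0.0195,-0.0256,-0.0029,0.44,1.64,-5.75]
[0.0221,-0.0236,-0.0021,0.44,1.64,-5.75]
[0.0244,-0.0212,-0.0013,0.44,1.64,-5.75]
[0.0264,-0.0187,-0.0004,0.44,1.64,-5.75]
[0.0282,-0.0160,0.0005,0.44,1.64,-5.75]
[0.0296,-0.0130,0.0015,0.44,1.64,-5.75]
[0.0307,-0.0100,0.0024,0.44,1.64,-5.75]
[0.0314,-0.0069,0.0034,0.44,1.64,-5.75]
```

```bash
python3 -m pendant '[[-0.023,-0.022,-0.005,0.44,1.64,-5.75,0.05],[-0.021,-0.024,-0.006,0.44,1.64,-5.75,0.05],[-0.018,-0.026,-0.006,0.44,1.64,-5.75,0.05],[-0.015,-0.028,-0.006,0.44,1.64,-5.75,0.05],[-0.012,-0.029,-0.006,0.44,1.64,-5.75,0.05],[-0.009,-0.030,-0.0065,0.44,1.64,-5.75,0.05],[-0.006,-0.031,-0.0065,0.44,1.64,-5.75,0.05],[-0.0025,-0.0315,-0.006,0.44,1.64,-5.75,0.05],[0.001,-0.032,-0.006,0.44,1.64,-5.75,0.05],[0.004,-0.0315,-0.006,0.44,1.64,-5.75,0.05],[0.0075,-0.031,-0.0055,0.44,1.64,-5.75,0.05]]'
python3 -m pendant '[[0.011,-0.030,-0.005,0.44,1.64,-5.75,0.05],[0.014,-0.029,-0.004,0.44,1.64,-5.75,0.05],[0.017,-0.027,-0.0035,0.44,1.64,-5.75,0.05],[0.0195,-0.0255,-0.003,0.44,1.64,-5.75,0.05],[0.022,-0.0235,-0.002,0.44,1.64,-5.75,0.05],[0.0245,-0.021,-0.001,0.44,1.64,-5.75,0.05],[0.0265,-0.0185,0,0.44,1.64,-5.75,0.05],[0.028,-0.016,0.0005,0.44,1.64,-5.75,0.05],[0.0295,-0.013,0.0015,0.44,1.64,-5.75,0.05],[0.0305,-0.01,0.0025,0.44,1.64,-5.75,0.05],[0.0315,-0.007,0.0035,0.44,1.64,-5.75,0.05]]'
cat >> h.py <<'E'
def wray(uv,st):
    f,cx,cy,p=K("wrist"); T=np.array(p["tool_from_camera"]); M=R.from_euler("xyz",st["orientation"]).as_matrix()
    return M@T[:3,:3]@ray("wrist",uv), M@T[:3,3]+st["position"]
E
python3 - <<'E'
from h import *
c=np.array([.5707,.0483,.1556]);yaw=.1745;F=frame(yaw)
st=r.get_state(); print(st["joints"],delta(c+F@[.03,0,.2],tool(yaw,50),st))
im,d=r.capture("wrist"); cv2.imwrite("pics/w1.png",im); np.savez("pics/w1.npz",d=d,p=st["position"],o=st["orientation"])
h=dict(nose_seat=0,knob_grip=.061,dial_center=0,green_slot=0,handle_grip=.041,antenna=.004)
for t,k in h.items():
    for q in r.spot_point("wrist",t)[:2]:
        v,o=wray(q["uv"],st); n=F[:,2]; X=o+v*((c+k*n-o)@n)/(v@n); u=np.round(q["uv"]).astype(int); z=d[u[1],u[0]]
        print(t,q["uv"],round(q["score"],2),"plane:",np.round(F.T@(X-c),4),"depth:",np.round(F.T@(o+v*z-c),4))
E
```

```text
clock: 1.77
position: [0.36, -0.2876, 0.2879]
orientation: [3.047, -0.297, -0.09]
force: [0.2, -0.2, 0.7]
gripper_width: 0.0499
clock: 2.68
position: [0.4989, 0.0343, 0.3431]
orientation: [2.723, -0.326, 1.122]
force: [0.7, 0.0, -0.7]
gripper_width: 0.0495
[ 0.64159296  0.0996418  -0.79942027  2.200598    0.1518881   0.3502413
  0.78760256] (array([ 0.00077325, -0.00118423, -0.00104886]), array([ 0.01763998, -0.03434776,  0.309321  ]))
nose_seat [316.9, 211.0] 0.91 plane: [ 0.0931  0.0061 -0.    ] depth: [0.0716 0.014  0.059 ]
nose_seat [257.3, 144.5] 0.48 plane: [-0.0038  0.0034 -0.    ] depth: [-0.0043  0.0042  0.0061]
knob_grip [324.4, 238.6] 0.92 plane: [0.0969 0.003  0.061 ] depth: [0.0931 0.0045 0.0694]
dial_center [259.6, 146.8] 0.84 plane: [-0.0006  0.0037  0.    ] depth: [-0.0013  0.0048  0.0081]
dial_center [323.4, 237.8] 0.53 plane: [ 0.1233 -0.0079  0.    ] depth: [0.0912 0.0045 0.071 ]
green_slot [192.4, 205.3] 0.68 plane: [ 0.0009 -0.0943  0.    ] depth: [ 0.0026 -0.1022 -0.0184]
handle_grip [265.1, 17.9] 0.7 plane: [-0.0801  0.0806  0.041 ] depth: [-0.0771  0.0788  0.0596]
antenna [257.4, 145.0] 0.84 plane: [-0.0037  0.0037  0.004 ] depth: [-0.0041  0.0043  0.0083]
```

View pics/w1.png

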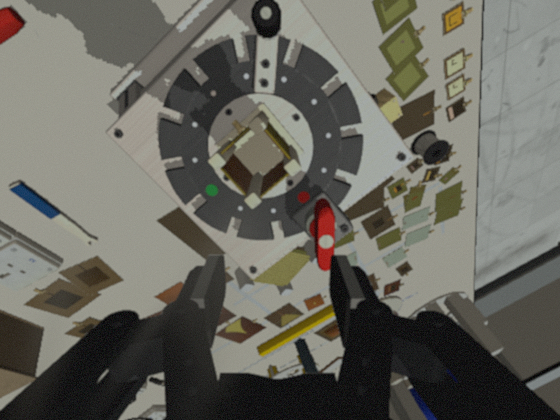

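```bash
cat > meas.py <<'E'
from h import *
def cloud(d,st):
    f,cx,cy,p=K("wrist"); v,u=np.mgrid[:420,:560]; C=np.stack([(u-cx)/f*d,(v-cy)/f*d,d],-1)
    T=np.array(p["tool_from_camera"]); M=R.from_euler("xyz",st["orientation"]).as_matrix()
    return (C@T[:3,:3].T+T[:3,3])@M.T+st["position"]
def ana(im,d,st,c,yaw):
    F=frame(yaw); X=(cloud(d,st)-c)@F; b,g,rd=[im[...,i].astype(int) for i in range(3)]
    rr=np.hypot(X[...,0],X[...,1]); ok=d>0
    pl=ok&(rr>.06)&(rr<.1)&(abs(X[...,2])<.012)&(im.max(-1)<90)
    q=X[pl]; co,*_=np.linalg.lstsq(np.c_[q[:,:2],np.ones(len(q))],q[:,2],rcond=None); print("plate tilt,h",len(q),co)
    k=ok&(rd>100)&(rd>2*g)&(rd>2*b)&(X[...,2]>.05)&(X[...,2]<.12)&(rr<.16)
    q=X[k]; top=np.percentile(q[:,2],90); t=q[q[:,2]>top-.006]; 
    rc,wh,an=cv2.minAreaRect((t[:,:2]*1000).astype(np.float32)); m=t[:,:2].mean(0); ev,V=np.linalg.eigh(np.cov(t[:,:2].T)); 
    print("knob top n",top,"rect mm",rc,wh,"heading",np.degrees(np.arctan2(V[1,1],V[0,1])),len(t))
    g_=(g>100)&(g>1.6*rd)&(g>1.3*b)&ok&(rr<.12); r_=(rd>90)&(rd>2*g)&ok&(abs(X[...,2])<.02)&(rr<.1)
    for n,m in(("green",g_),("red",r_)): print(n,m.sum(),np.median(X[m],0) if m.any() else None)
E
python3 - <<'E'
from meas import *
z=np.load("pics/w1.npz"); st=dict(position=z["p"],orientation=z["o"]); im=cv2.imread("pics/w1.png")
ana(im,z["d"],st,np.array([.5707,.0483,.1556]),.1745)
E
```

```text
plate tilt,h 14696 [ 0.00136992  0.00910998 -0.00174543]
knob top n 0.07095649825219487 rect mm (95.33903503417969, 4.218345642089844) (14.334216117858887, 61.49552917480469) heading 140.79433739147365 715
green 96 [ 0.00136198 -0.06699865 -0.00190858]
red 88 [ 0.07086559  0.00434334 -0.00124207]
```

```bash
cat >> h.py <<'E'
YAW=.185; C0=np.array([.5707,.0483,.1556])+frame(.1745)@[.0005,.0034,-.0015]; F=frame(YAW)
def at(x,y,n): return C0+F@np.array([x,y,n])
def where(st=None):
    st=st or r.get_state(); M=R.from_euler("xyz",st["orientation"]).as_matrix(); x=F.T@M[:,0]; z=F.T@M[:,2]
    return np.round(F.T@(st["position"]-C0),4),"head %.1f tilt %s"%(np.degrees(np.arctan2(x[1],x[0])),np.round(z,3)), "F(deck)",np.round(F.T@st["force"],1),"w",round(st["gripper_width"],4),"t",round(st["clock"],2)
E
python3 -c "
from h import *
print(where());print(delta(at(.095,0,.12),tool(YAW,50)));print(delta(at(.095,0,.045),tool(YAW,50)))"
```

```text
(array([ 0.0284, -0.0065,  0.2003]), 'head 49.4 tilt [-0.002 -0.007 -1.   ]', 'F(deck)', array([ 0.1, -1.4,  0.8]), 'w', 0.05, 't', 3.03)
(array([0.04879396, 0.0461077 , 0.08010567]), array([ 0.18159403,  0.35585976, -0.63342772]))
(array([0.04925845, 0.04586743, 0.15510385]), array([ 0.18159403,  0.35585976, -0.63342772]))
```

```bash
python3 -m pendant '[[0.012,0.012,0.02,0.18,0.36,-0.63,0.05],[0.012,0.012,0.02,0,0,0,0.05],[0.0125,0.011,0.02,0,0,0,0.05],[0.0123,0.011,0.02,0,0,0,0.05],[0,0,0,0,0,0,0.05],[0,0,0,0,0,0,0.05]]'
python3 - <<'E'
from meas import *
print(where()); st=r.get_state(); print(st["joints"])
im,d=r.capture("wrist"); cv2.imwrite("pics/w2.png",im)
ana(im,d,st,C0,YAW); print(delta(at(.095,0,.045),tool(YAW,50)))
E
```

```text
clock: 3.53
position: [0.5934, 0.0581, 0.3055]
orientation: [2.726, -0.327, 1.129]
force: [-0.3, -0.2, -0.3]
gripper_width: 0.0501
(array([0.0953, 0.0021, 0.1193]), 'head 50.1 tilt [-0.001  0.002 -1.   ]', 'F(deck)', array([-0.4, -0.1, -0.1]), 'w', 0.0501, 't', 3.53)
[ 0.30877592  0.30431881 -0.55706854  2.06488208  0.51057181  0.32596084
  0.42955762]
plate tilt,h 23209 [ 0.00069012  0.00363755 -0.00034674]
knob top n 0.07232276529429889 rect mm (95.58028411865234, -0.3033180236816406) (15.612646102905273, 60.11808395385742) heading 141.666758697765 1528
green 190 [ 2.20805501e-04 -7.03476613e-02  2.20597609e-05]
red 167 [0.06987256 0.00044733 0.0002457 ]
(array([-0.00135609,  0.00146472,  0.07496794]), array([-0.07617488, -0.01821957,  0.06931143]))
```

View pics/w2.png

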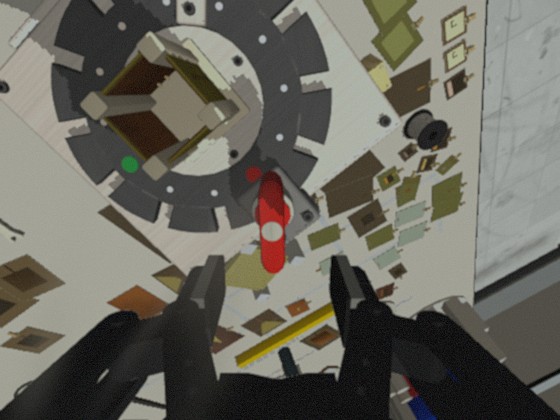

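```bash
python3 -m pendant '[[-0.0014,0.0015,0.02,0,0,-0.5,0.05],[0,0,0.02,0,0,0,0.05],[0,0,0.02,0,0,0,0.05],[0,0,0.015,0,0,0,0.05],[0,0,0,0,0,0,0.05],[0,0,0,0,0,0,0]]' 60
python3 -m pendant '[[0,0,0,0,0,0,0],[0,0,0,0,0,0,0],[0,0,0,0,0,0,0],[0,0,0,0,0,0,0],[0,0,0,0,0,0,0]]' 
python3 -c "
from h import *
print(where())"
```

```text
clock: 4.08
position: [0.63, 0.0625, 0.2417]
orientation: [2.723, -0.324, 1.137]
force: [-0.3, 0.3, 0.3]
gripper_width: 0.0392
clock: 4.5
position: [0.6298, 0.0612, 0.2428]
orientation: [2.72, -0.322, 1.136]
force: [-5.2, -4.4, 4.8]
gripper_width: 0.0153
(array([ 0.0954, -0.0016,  0.0469]), 'head 50.6 tilt [ 0.    -0.003 -1.   ]', 'F(deck)', array([-2.7, -3.4,  7.1]), 'w', 0.0153, 't', 4.5)
```

```bash
python3 -m pendant '[[0,0,-0.005,0,0,0,0],[0,0,-0.005,0,0,0,0],[0,0,-0.004,0,0,0,0],[0,0,-0.003,0,0,0,0],[0,0,0,0,0,0,0],[0,0,0,0,0,0,0]]' 
python3 -c "
from h import *
print(where())"
```

```text
clock: 5.0
position: [0.6219, 0.0598, 0.2563]
orientation: [2.722, -0.322, 1.136]
force: [5.0, -3.2, -9.3]
gripper_width: 0.0148
(array([ 0.0953, -0.0016,  0.0625]), 'head 50.5 tilt [-0.001 -0.001 -1.   ]', 'F(deck)', array([ -0.9,  -4. , -10.2]), 'w', 0.0148, 't', 5.0)
```

```bash
python3 -m pendant '[[-0.0008,0.0006,-0.0015,0,0,0,0],[0,0,-0.0005,0,0,0,0],[0,0,0,0,0,-2,0],[0,0,0,0,0,-4,0],[0,0,0,0,0,-6,0],[0,0,0,0,0,-6,0],[0,0,0,0,0,-6,0]]' 
python3 -c "
from h import *
print(where(),r.get_state()['wrist_torque'])"
```

```text
clock: 5.58
position: [0.6212, 0.0601, 0.258]
orientation: [2.633, -0.132, 1.526]
force: [5.8, 0.1, -11.4]
gripper_width: 0.0151
(array([ 0.0955, -0.0011,  0.0643]), 'head 74.9 tilt [ 0.     0.001 -1.   ]', 'F(deck)', array([ -0.7,  -1. , -12.7]), 'w', 0.0151, 't', 5.58) [-0.190131    0.48035555 -0.09350699]
```

```bash
python3 -m pendant '[[0,0,0,0,0,-6,0],[0,0,0,0,0,-6,0],[0,0,0,0,0,-6,0],[0,0,0,0,0,-6,0],[0,0,0,0,0,-6,0],[0,0,0,0,0,-6,0],[0,0,0,0,0,-6,0],[0,0,0,0,0,-6,0],[0,0,0,0,0,-5,0],[0,0,0,0,0,-2,0],[0,0,0,0,0,0,0]]' 
python3 -c "
from h import *
print(where(),F.T@r.get_state()['wrist_torque'])"
```

```text
clock: 6.5
position: [0.6206, 0.0613, 0.2577]
orientation: [2.722, 0.322, 2.38]
force: [5.5, 1.3, -10.5]
gripper_width: 0.015
(array([0.0951, 0.0002, 0.0642]), 'head 129.7 tilt [-0.001  0.004 -1.   ]', 'F(deck)', array([ -0.3,   0.3, -12. ]), 'w', 0.015, 't', 6.5) [ 0.34128071  0.80463325 -0.0099987 ]
```

```bash
python3 -m pendant '[[0,0,0.002,0,0,0,0],[0,0,0.001,0,0,0,0],[0,0,0,0,0,0,0.05],[0,0,0,0,0,0,0.05],[0,0,0,0,0,0,0.05],[0,0,0,0,0,0,0.05],[0,0,0,0,0,0,0.05]]' 
python3 -m pendant '[[0,0,-0.02,0,0,0,0.05],[0,0,-0.03,0,0,0,0.05],[0,0,-0.03,0,0,0,0.05],[0,0,0,0,0,0,0.05],[0,0,0,0,0,0,0.05],[0,0,0,0,0,0,0.05]]'
python3 - <<'E'
from meas import *
print(where()); st=r.get_state(); print(st["joints"])
im,d=r.capture("wrist"); cv2.imwrite("pics/w3.png",im)
ana(im,d,st,C0,YAW)
rows(at(-.08,.08,.15),tool(YAW,90),6)
E
```

```text
clock: 7.08
position: [0.6236, 0.0611, 0.2565]
orientation: [2.721, 0.325, 2.378]
force: [0.6, -0.7, 0.3]
gripper_width: 0.05
clock: 7.58
position: [0.5839, 0.0528, 0.3247]
orientation: [2.722, 0.325, 2.377]
force: [0.0, -0.3, -1.1]
gripper_width: 0.0499
(array([ 0.096 , -0.0014,  0.1411]), 'head 129.6 tilt [ 0.001  0.    -1.   ]', 'F(deck)', array([-0.6, -0.3, -0.9]), 'w', 0.0499, 't', 7.58)
[ 0.7169324   0.39111767 -1.11693111  2.05187364  0.88043893  0.5185436
  1.47660594]
plate tilt,h 20656 [ 0.00041356  0.00324972 -0.00021335]
knob top n 0.0866398785798389 rect mm (95.529541015625, 0.07334518432617188) (62.92097473144531, 14.876188278198242) heading -140.760121962883 1491
green 0 None
red 135 [0.07015746 0.00028972 0.00030984]
[0.0291,-0.0139,-0.0015,0.01,-0.01,6.60]
[0.0273,-0.0172,-0.0015,0.01,-0.01,6.60]
[0.0251,-0.0202,-0.0015,0.01,-0.01,6.60]
[0.0226,-0.0230,-0.0015,0.01,-0.01,6.60]
[0.0198,-0.0254,-0.0016,0.01,-0.01,6.60]
[0.0168,-0.0275,-0.0015,0.01,-0.01,6.60]
```

View pics/w3.png

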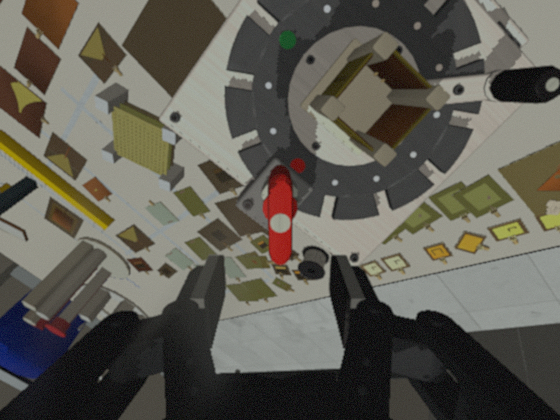

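```bash
python3 -m pendant '[[0.029,-0.014,-0.0015,0,0,6.6,0.055],[0.027,-0.017,-0.0015,0,0,6.6,0.055],[0.025,-0.020,-0.0015,0,0,6.6,0.055],[0.0225,-0.023,-0.0015,0,0,6.6,0.055],[0.020,-0.0255,-0.0015,0,0,6.6,0.055],[0.017,-0.0275,-0.0015,0,0,6.6,0.055],[0,0,0,0,0,0,0.055],[0,0,0,0,0,0,0.055],[0,0,0,0,0,0,0.055]]'
python3 - <<'E'
from meas import *
print(where()); st=r.get_state(); print(st["joints"])
im,d=r.capture("wrist"); cv2.imwrite("pics/w4.png",im)
X=(cloud(d,st)-C0)@F; m=(d>0)&(im.max(-1)<110)&(X[...,2]>.052)&(X[...,2]<.072)&(np.hypot(X[...,0]+.079,X[...,1]-.079)<.03)
q=X[m]; print(len(q),q.mean(0),q.min(0),q.max(0))
q=r.spot_point("wrist","handle_grip")
for k in q[:2]:
    v,o=wray(k["uv"],st); n=F[:,2]; P=o+v*((at(0,0,.041)-o)@n)/(v@n); print(k["uv"],k["score"],F.T@(P-C0))
print(delta(at(-.0792,.0792,.022),tool(YAW,90)))
E
```

```text
clock: 8.38
position: [0.4662, 0.0858, 0.2668]
orientation: [2.624, 0.106, 1.929]
force: [0.1, 0.2, 0.2]
gripper_width: 0.0549
(array([-0.0279,  0.0527,  0.1457]), 'head 101.6 tilt [ 0.003 -0.005 -1.   ]', 'F(deck)', array([0.2, 0.1, 0.1]), 'w', 0.0549, 't', 8.38)
[ 0.40370914  0.21385892 -0.80689589  2.38966364  1.28580351  0.25236268
  0.39477632]
872 [-0.08013256  0.07784966  0.05990654] [-0.09108835  0.0674166   0.05222055] [-0.06745997  0.08984433  0.06348366]
[323.1, 136.5] 0.75 [-0.08192057  0.07661051  0.041     ]
(array([ 0.03729875, -0.045436  ,  0.12343738]), array([ 0.1915884 ,  0.34831633, 11.48427113]))
```

View pics/w4.png

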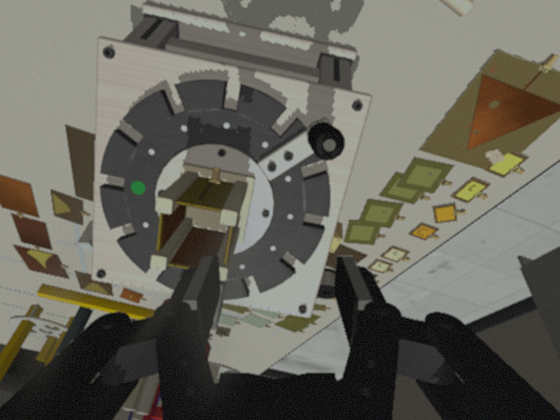

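```bash
python3 -m pendant '[[0.007,-0.008,0.003,0,0,2,0.048],[0.007,-0.008,0.003,0,0,2,0.048],[0.007,-0.008,0.003,0,0,2,0.048],[0.007,-0.008,0.003,0.1,0.1,2,0.048],[0.007,-0.008,0.003,0.1,0.2,2,0.048],[0.003,-0.004,0.003,0,0,1.5,0.048],[0,0,0,0,0,0,0.048]]'
python3 - <<'E'
from meas import *
print(where()); print(r.get_state()["joints"])
print(delta(at(-.0792,.0792,.022),tool(YAW,90)))
E
```

```text
clock: 9.07
position: [0.4397, 0.1059, 0.2314]
orientation: [2.636, 0.018, 1.766]
force: [-0.6, -0.3, -1.1]
gripper_width: 0.0478
(array([-0.065 ,  0.0773,  0.1262]), 'head 91.0 tilt [-0.018 -0.011 -1.   ]', 'F(deck)', array([-1.1, -0.2, -0.6]), 'w', 0.0478, 't', 9.07)
[ 0.55418462  0.41795543 -1.24333542  2.46520072  1.57063798  0.582027
 -0.20444677]
(array([ 0.00324138, -0.01226024,  0.10446368]), array([-1.04899019,  0.60247607,  0.99872559]))
```

```bash
cat >> h.py <<'E'
def gp(x,y,n,phi,back=0,head=90):
    M=tool(YAW,head)@R.from_euler("x",phi,degrees=True).as_matrix(); return at(x,y,n)+M[:,2]*(.019-back),M
E
python3 - <<'E'
from h import *
P,M=gp(-.0796,.0785,.044,12,.065); rows(P,M,3)
print(delta(*gp(-.0796,.0785,.044,12)), F.T@(P-C0))
E
```

```text
[0.0006,-0.0014,0.0124,3.65,0.23,0.31]
[0.0005,-0.0007,0.0125,3.65,0.23,0.31]
[0.0005,0.0001,0.0125,3.65,0.23,0.31]
(array([ 0.00258241, -0.01668413,  0.10113596]), array([10.95059495,  0.70463308,  0.93168303])) [-0.07003606  0.0785      0.08899479]
```

```bash
python3 -m pendant '[[0.0006,-0.0014,0.005,3.65,0.2,0.3,0.048],[0.0005,-0.0007,0.009,3.65,0.2,0.3,0.048],[0.0005,0,0.012,3.65,0.2,0.3,0.048],[0,0,0.011,0,0,0,0.048],[0,0,0,0,0,0,0.048],[0,0,0,0,0,0,0.048]]'
python3 - <<'E'
from meas import *
print(where()); print(r.get_state()["joints"])
print(delta(*gp(-.0796,.0785,.044,12)))
E
```

```text
clock: 9.57
position: [0.4503, 0.1142, 0.1983]
orientation: [2.823, 0.002, 1.768]
force: [-0.3, -0.2, 0.1]
gripper_width: 0.0483
(array([-0.0711,  0.0835,  0.0916]), 'head 90.6 tilt [-0.204  0.002 -0.979]', 'F(deck)', array([-0.3, -0.1,  0.3]), 'w', 0.0483, 't', 9.57)
[ 0.48033964  0.5368183  -1.1703545   2.31508402  1.22667882  0.64419488
  0.16919493]
(array([-0.00517408,  0.00125342,  0.06734767]), array([ 0.25187045, -0.1078322 ,  0.67619392]))
```

```bash
python3 -m pendant '[[-0.005,0.001,0.012,0,0,0,0.048],[0,0,0.018,0,0,0,0.048],[0,0,0.02,0,0,0,0.048],[0,0,0.017,0,0,0,0.048],[0,0,0,0,0,0,0.048],[0,0,0,0,0,0,0.048]]'
python3 - <<'E'
from meas import *
print(where()); print(r.get_state()["joints"])
print(delta(*gp(-.0796,.0785,.044,12)))
im,d=r.capture("wrist"); cv2.imwrite("pics/w5.png",im)
E
```

```text
clock: 10.07
position: [0.4723, 0.1129, 0.1352]
orientation: [2.824, 0.002, 1.767]
force: [0.6, 0.9, 1.3]
gripper_width: 0.0481
(array([-0.0842,  0.0782,  0.0263]), 'head 90.6 tilt [-0.204  0.001 -0.979]', 'F(deck)', array([1.3, 0.8, 0.7]), 'w', 0.0481, 't', 10.07)
[ 0.36905732  0.68161021 -1.03306885  2.33298542  1.52098776  0.65206569
 -0.06926679]
(array([0.00025629, 0.00080967, 0.00073693]), array([ 0.20690062, -0.06994637,  0.66312379]))
```

View pics/w5.png

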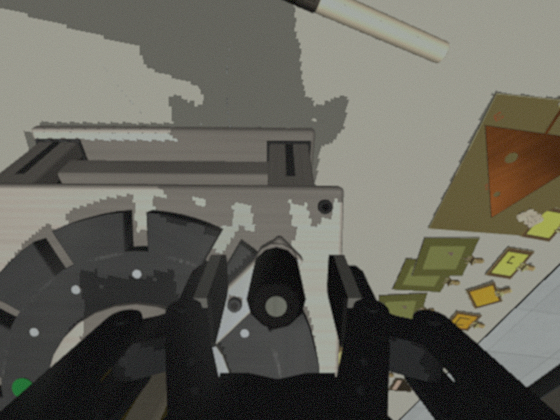

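```bash
python3 -m pendant '[[0,0,0,0,0,0,0],[0,0,0,0,0,0,0],[0,0,0,0,0,0,0],[0,0,0,0,0,0,0],[0,0,0,0,0,0,0]]' 30
python3 - <<'E'
from h import *
print(where())
M=R.from_euler("xyz",r.get_state()["orientation"]).as_matrix()
a=np.radians(135.4+np.linspace(0,90,23)); p=.112*np.c_[np.cos(a),np.sin(a),0*a]
for q in np.diff(p,axis=0): print(np.round(M.T@F@q,4).tolist())
E
```

```text
clock: 10.53
position: [0.4732, 0.1125, 0.136]
orientation: [2.821, 0.003, 1.765]
force: [-2.5, -0.3, 8.0]
gripper_width: 0.0231
(array([-0.0831,  0.0777,  0.0266]), 'head 90.6 tilt [-0.202 -0.    -0.979]', 'F(deck)', array([1.9, 0.2, 8.2]), 'w', 0.0231, 't', 10.53)
[-0.0058, -0.0054, 0.0011]
[-0.0062, -0.0049, 0.001]
[-0.0066, -0.0045, 0.0009]
[-0.0069, -0.004, 0.0008]
[-0.0071, -0.0035, 0.0007]
[-0.0074, -0.003, 0.0006]
[-0.0076, -0.0025, 0.0005]
[-0.0077, -0.002, 0.0004]
[-0.0079, -0.0014, 0.0003]
[-0.0079, -0.0009, 0.0002]
[-0.008, -0.0003, 0.0]
[-0.008, 0.0003, -0.0001]
[-0.008, 0.0008, -0.0002]
[-0.0079, 0.0014, -0.0003]
[-0.0078, 0.0019, -0.0004]
[-0.0076, 0.0024, -0.0005]
[-0.0074, 0.003, -0.0006]
[-0.0072, 0.0035, -0.0007]
[-0.0069, 0.004, -0.0008]
[-0.0066, 0.0044, -0.0009]
[-0.0062, 0.0049, -0.001]
[-0.0059, 0.0053, -0.0011]
```

```bash
python3 -m pendant '[[-0.0058,-0.0054,0.0011,0,0,0,0],[-0.0062,-0.0049,0.001,0,0,0,0],[-0.0066,-0.0045,0.0009,0,0,0,0],[-0.0069,-0.004,0.0008,0,0,0,0],[-0.0071,-0.0035,0.0007,0,0,0,0],[-0.0074,-0.003,0.0006,0,0,0,0],[0,0,0,0,0,0,0]]'
python3 -c "
from h import *
print(where(),r.get_state()['joints'])"
```

```text
clock: 11.12
position: [0.4587, 0.0674, 0.1229]
orientation: [2.822, 0.005, 1.764]
force: [-3.9, -2.1, 7.3]
gripper_width: 0.0229
(array([-0.1092,  0.036 ,  0.0265]), 'head 90.5 tilt [-0.203 -0.002 -0.979]', 'F(deck)', array([ 0. , -1.3,  8.4]), 'w', 0.0229, 't', 11.12) [ 0.46553222  0.69063334 -1.01919334  2.4000554   1.6407739   0.62164706
 -0.10668474]
```

```bash
python3 -m pendant '[[-0.0076,-0.0025,0.0005,0,0,0,0],[-0.0077,-0.002,0.0004,0,0,0,0],[-0.0079,-0.0014,0.0003,0,0,0,0],[-0.0079,-0.0009,0.0002,0,0,0,0],[-0.008,-0.0003,0,0,0,0,0],[-0.008,0.0003,-0.0001,0,0,0,0],[-0.008,0.0008,-0.0002,0,0,0,0],[-0.0079,0.0014,-0.0003,0,0,0,0],[0,0,0,0,0,0,0]]'
python3 -c "
from h import *
print(where(),r.get_state()['joints'])"
```

```text
clock: 11.87
position: [0.4675, 0.0049, 0.1212]
orientation: [2.821, 0.004, 1.764]
force: [-2.1, -1.1, 9.1]
gripper_width: 0.0233
(array([-0.1125, -0.027 ,  0.0264]), 'head 90.5 tilt [-0.202 -0.001 -0.979]', 'F(deck)', array([ 2.6, -0.7,  9. ]), 'w', 0.0233, 't', 11.87) [ 0.61803055  0.68112812 -0.97446771  2.38796069  1.65082167  0.53595116
  0.06010652]
```

```bash
python3 -m pendant '[[-0.0078,0.0019,-0.0004,0,0,0,0],[-0.0076,0.0024,-0.0005,0,0,0,0],[-0.0074,0.003,-0.0006,0,0,0,0],[-0.0072,0.0035,-0.0007,0,0,0,0],[-0.0069,0.004,-0.0008,0,0,0,0],[-0.0066,0.0044,-0.0009,0,0,0,0],[-0.0062,0.0049,-0.001,0,0,0,0],[-0.0059,0.0053,-0.0011,0,0,0,0],[0,0,0,0,0,0,0],[0,0,0,0,0,0,0]]'
python3 - <<'E'
from h import *
print(where(),r.get_state()['joints'])
r.capture("scene")
im,d=r.capture("wrist"); cv2.imwrite("pics/w6.png",im)
st=r.get_state()
for c in ["wrist","side","scene"]:
    if c=="side": r.capture(c)
    for k in r.spot_point(c,"green_slot")[:2]:
        if c=="wrist": v,o=wray(k["uv"],st)
        else: f,cx,cy,M,o=cam(c); v=M@ray(c,k["uv"])
        n=F[:,2]; P=o+v*((C0-o)@n)/(v@n); q=F.T@(P-C0); print(c,k["uv"],k["score"],q,np.degrees(np.arctan2(q[1],q[0])))
E
```

```text
clock: 12.7
position: [0.5039, -0.0436, 0.1365]
orientation: [2.821, 0.004, 1.765]
force: [-2.7, 0.2, 10.1]
gripper_width: 0.0234
(array([-0.0816, -0.0814,  0.0263]), 'head 90.6 tilt [-0.201 -0.001 -0.98 ]', 'F(deck)', array([ 2.7,  0.7, 10. ]), 'w', 0.0234, 't', 12.7) [ 0.72269099  0.66068484 -0.9358507   2.27382723  1.41707955  0.46767655
  0.43913587]
side [323.4, 193.7] 0.62 [ 9.02484404e-02 -1.10097270e-02 -1.93306539e-17] -6.955346868527989
side [290.4, 215.5] 0.47 [2.42061399e-03 2.30822591e-03 3.08864729e-17] 43.63853487622068
scene [214.0, 178.7] 0.89 [ 1.00363209e-01 -4.25538021e-03 -8.41024211e-17] -2.4278755233595457
scene [325.6, 198.5] 0.63 [-9.29213214e-02 -1.30476572e-01 -3.84823121e-18] -125.45727698876834
```

```bash
python3 -m pendant '[[0,0,0,0,0,0,0.048],[0,0,0,0,0,0,0.048],[0,0,0,0,0,0,0.048],[0,0,0,0,0,0,0.048],[0,0,-0.015,0,0,0,0.048],[0,0,-0.025,0,0,0,0.048],[0,0,-0.03,0,0,0,0.048],[0,0,-0.03,0,0,0,0.048]]'
python3 - <<'E'
from meas import *
print(where(),r.get_state()['joints'])
st=r.get_state(); im,d=r.capture("wrist"); cv2.imwrite("pics/w7.png",im)
ana(im,d,st,C0,YAW)
print(delta(at(.02,0,.17),tool(YAW,90)))
rows(at(.02,0,.17),tool(YAW,130),7)
E
```

```text
clock: 13.67
position: [0.4713, -0.0486, 0.2307]
orientation: [2.825, 0.002, 1.766]
force: [-0.4, -0.3, 0.0]
gripper_width: 0.0479
(array([-0.063 , -0.0803,  0.1243]), 'head 90.6 tilt [-0.206  0.002 -0.979]', 'F(deck)', array([-0.4, -0.2,  0.2]), 'w', 0.0479, 't', 13.67) [ 0.98091604  0.49535745 -1.21198638  2.23626159  0.91359445  0.56231351
  0.90164067]
plate tilt,h 15602 [-0.00075441  0.00183269 -0.00040202]Traceback (most recent call last):
  File "<stdin>", line 4, in <module>
  File "meas.py", line 12, in ana
    q=X[k]; top=np.percentile(q[:,2],90); t=q[q[:,2]>top-.006];
                ~~~~~~~~~~~~~^^^^^^^^^^^
    return _quantile_unchecked(
        a, q, axis, out, overwrite_input, method, keepdims, weights)
    return _ureduce(a,
                    func=_quantile_ureduce_func,
    ...<5 lines>...
                    overwrite_input=overwrite_input,
                    method=method)
    r = func(a, **kwargs)
    result = _quantile(arr,
                       quantiles=q,
    ...<2 lines>...
                       out=out,
                       weights=wgt)
    slices_having_nans = np.isnan(arr[-1, ...])
                                  ~~~^^^^^^^^^
IndexError: index -1 is out of bounds for axis 0 with size 0
```

```bash
python3 - <<'E'
from h import *
rows(at(.095,0,.145),tool(YAW,130),9)
E
```

```text
[0.0088,0.0166,-0.0054,-1.23,-0.45,-4.36]
[0.0075,0.0173,-0.0051,-1.23,-0.45,-4.36]
[0.0061,0.0180,-0.0048,-1.23,-0.45,-4.36]
[0.0047,0.0185,-0.0044,-1.23,-0.45,-4.36]
[0.0032,0.0189,-0.0040,-1.23,-0.45,-4.36]
[0.0017,0.0191,-0.0037,-1.23,-0.45,-4.36]
[0.0002,0.0193,-0.0032,-1.23,-0.45,-4.36]
[-0.0013,0.0193,-0.0028,-1.23,-0.45,-4.36]
[-0.0027,0.0192,-0.0024,-1.23,-0.45,-4.36]
```

```bash
python3 -m pendant '[[0.009,0.0165,-0.0055,-1.23,-0.45,-4.36,0.05],[0.0075,0.0175,-0.005,-1.23,-0.45,-4.36,0.05],[0.006,0.018,-0.005,-1.23,-0.45,-4.36,0.05],[0.0045,0.0185,-0.0045,-1.23,-0.45,-4.36,0.05],[0.003,0.019,-0.004,-1.23,-0.45,-4.36,0.05],[0.0015,0.019,-0.0035,-1.23,-0.45,-4.36,0.05],[0,0.0195,-0.003,-1.23,-0.45,-4.36,0.05],[-0.0015,0.0195,-0.003,-1.23,-0.45,-4.36,0.05],[-0.0025,0.019,-0.0025,-1.23,-0.45,-4.36,0.05],[0,0,0,0,0,0,0.05],[0,0,0,0,0,0,0.05],[0,0,0,0,0,0,0.05]]'
python3 - <<'E'
from meas import *
print(where(),r.get_state()['joints'])
st=r.get_state(); im,d=r.capture("wrist"); cv2.imwrite("pics/w8.png",im)
ana(im,d,st,C0,YAW)
print(delta(at(.095,0,.0585),tool(YAW,130)))
E
```

```text
clock: 14.72
position: [0.581, 0.0519, 0.3221]
orientation: [2.73, 0.322, 2.382]
force: [0.3, 0.6, -0.3]
gripper_width: 0.05
(array([ 0.092 , -0.0018,  0.1403]), 'head 129.8 tilt [-0.006 -0.    -1.   ]', 'F(deck)', array([ 0.2,  0.6, -0.4]), 'w', 0.05, 't', 14.72) [ 0.77319872  0.43968979 -1.22572071  2.05478617  0.96705966  0.58378951
  1.40005957]
plate tilt,h 21641 [ 0.00024204  0.00188503 -0.00017857]
knob top n 0.0866247498205666 rect mm (95.23455810546875, -0.1331501007080078) (61.512271881103516, 14.722225189208984) heading -140.63679694866389 1481
green 0 None
red 195 [-0.00047083  0.0704189   0.00055593]
(array([-0.00073305,  0.00393671,  0.08174577]), array([-0.2860843 , -0.2083553 , -0.19905809]))
```

View pics/w8.png

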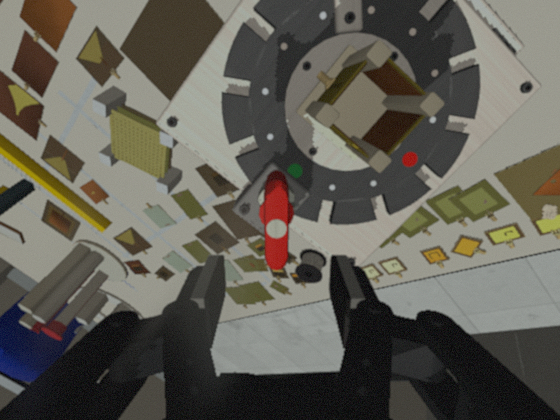

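```bash
python3 -m pendant '[[-0.0007,0.004,0.02,-0.29,-0.2,-0.2,0.05],[0,0,0.02,0,0,0,0.05],[0,0,0.02,0,0,0,0.05],[0,0,0.02,0,0,0,0.05],[0,0,0,0,0,0,0.05],[0,0,0,0,0,0,0],[0,0,0,0,0,0,0],[0,0,0,0,0,0,0],[0,0,0,0,0,0,0],[0,0,0,0,0,0,0],[0,0,0,0,0,0,0]]' 60
python3 -c "
from h import *
print(where())"
python3 -m pendant '[[0,0,-0.001,0,0,0,0],[0,0,-0.001,0,0,0,0],[0,0,0,0,0,0,0]]'
python3 -c "
from h import *
print(where())"
```

```text
clock: 15.68
position: [0.6234, 0.0632, 0.2565]
orientation: [2.723, 0.329, 2.386]
force: [-6.6, -0.4, 5.5]
gripper_width: 0.0148
(array([0.0972, 0.0016, 0.0616]), 'head 130.1 tilt [ 0.003  0.001 -1.   ]', 'F(deck)', array([-3. ,  0.9,  8. ]), 'w', 0.0148, 't', 15.68)
clock: 15.93
position: [0.623, 0.0629, 0.2571]
orientation: [2.722, 0.327, 2.386]
force: [5.0, 3.7, -8.9]
gripper_width: 0.0146
(array([0.097 , 0.0013, 0.0624]), 'head 130.1 tilt [ 0.002  0.003 -1.   ]', 'F(deck)', array([  0.4,   2.7, -10.5]), 'w', 0.0146, 't', 15.93)
```

```bash
python3 -m pendant '[[0,0,-0.001,0,0,3,0],[0,0,0,0,0,6,0],[0,0,0,0,0,7,0],[0,0,0,0,0,7,0],[0,0,0,0,0,7,0],[0,0,0,0,0,7,0],[0,0,0,0,0,7,0],[0,0,0,0,0,7,0],[0,0,0,0,0,7,0],[0,0,0,0,0,7,0],[0,0,0,0,0,7,0],[0,0,0,0,0,6,0]]'
python3 -c "
from h import *
print(where())"
python3 -m pendant '[[0,0,0,0,0,1,0],[0,0,0,0,0,0,0],[0,0,0,0,0,0,0]]'
python3 -c "
from h import *
print(where(),F.T@r.get_state()['wrist_torque'])"
```

```text
clock: 16.93
position: [0.6233, 0.0584, 0.2575]
orientation: [2.714, -0.313, 1.153]
force: [7.8, -3.2, -9.2]
gripper_width: 0.0147
(array([ 0.0968, -0.0032,  0.063 ]), 'head 51.6 tilt [ 0.001 -0.005 -1.   ]', 'F(deck)', array([  1.6,  -4.6, -11.5]), 'w', 0.0147, 't', 16.93)
clock: 17.18
position: [0.6233, 0.0583, 0.2575]
orientation: [2.717, -0.317, 1.142]
force: [7.3, -3.5, -8.9]
gripper_width: 0.0151
(array([ 0.0968, -0.0032,  0.063 ]), 'head 50.9 tilt [ 0.001 -0.005 -1.   ]', 'F(deck)', array([  1.3,  -4.8, -11. ]), 'w', 0.0151, 't', 17.18) [-1.17575029  0.14168835 -0.06396393]
```

```bash
python3 -m pendant '[[-0.0012,0.001,0.003,0,0,0,0],[0,0,0.004,0,0,0,0],[0,0,0.004,0,0,0,0],[0,0,0.003,0,0,0,0],[0,0,0,0,0,0,0],[0,0,0,0,0,0,0]]'
python3 -c "
from h import *
print(where())"
```

```text
clock: 17.68
position: [0.6302, 0.0595, 0.2455]
orientation: [2.718, -0.319, 1.143]
force: [3.8, -2.9, -6.4]
gripper_width: 0.0148
(array([ 0.0968, -0.0033,  0.0491]), 'head 51.0 tilt [ 0.001 -0.003 -1.   ]', 'F(deck)', array([-0.4, -3.5, -7.2]), 'w', 0.0148, 't', 17.68)
```

Going in with the spring force falling as it should (7 N, nose in the slot). Let go, back off, and check.

```bash
python3 -m pendant '[[0,0,0.001,0,0,0,0],[0,0,0.001,0,0,0,0],[0,0,0,0,0,0,0.05],[0,0,0,0,0,0,0.05],[0,0,0,0,0,0,0.05],[0,0,0,0,0,0,0.05],[0,0,0,0,0,0,0.05],[0,0,-0.02,0,0,0,0.05],[0,0,-0.03,0,0,0,0.05],[0,0,-0.03,0,0,0,0.05],[0,0,0,0,0,0,0.05],[0,0,0,0,0,0,0.05]]'
python3 - <<'E'
from meas import *
print(where(),r.get_state()['joints'])
st=r.get_state(); im,d=r.capture("wrist"); cv2.imwrite("pics/w9.png",im)
ana(im,d,st,C0,YAW)
E
```

```text
clock: 18.68
position: [0.5917, 0.0545, 0.3152]
orientation: [2.715, -0.323, 1.147]
force: [-1.4, -0.1, 0.1]
gripper_width: 0.05
(array([ 0.0981, -0.0012,  0.1288]), 'head 51.1 tilt [ 0.005 -0.    -1.   ]', 'F(deck)', array([-1.2,  0.1,  0.8]), 'w', 0.05, 't', 18.68) [ 0.59087041  0.36186112 -0.9364409   2.05501325  0.81260751  0.4384375
  0.16836794]
plate tilt,h 21060 [ 1.69765982e-05  2.07816194e-03 -2.97469378e-04]
knob top n 0.07234365114547421 rect mm (95.61517333984375, -0.08988761901855469) (15.616140365600586, 60.33809280395508) heading 140.5906571704357 1407
green 0 None
red 288 [-0.00060068  0.0706806   0.00051353]
```

View pics/w9.png

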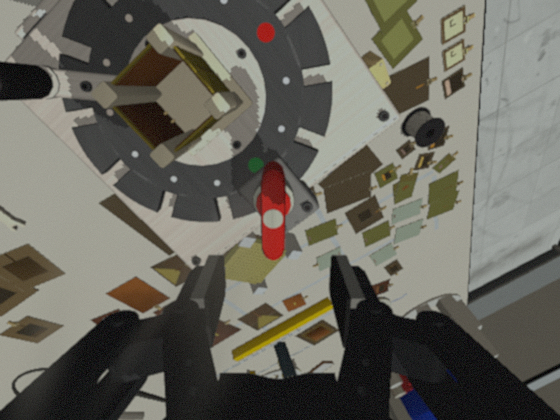

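```bash
python3 -c "
from h import *
print(r.close_job())"
```

```text
the job is handed in; nothing more can be done
None
```

The antenna head is locked a quarter turn further round. I handed the job in at about 18.7 s of the 64 s allowed; no verdict was reported.

I pulled the red knob out, twisted it about 80° anticlockwise and let go, and it stayed out. I then turned the head by its black handle and twisted the knob back. I eased the plunger most of the way into the green-dot slot and let it go.

**Plunger parked:** the knob's top measured 14.3 mm above its home height, with the bar 39° to the left. The red dot was still at the old slot.

**Head turn:** the red dot, which marks the old slot, moved from about 0.3° to 90.5°, so the head turned about 90°. The limit is ±1.7°. The green dot shows beside the plunger in the last picture.

**Plunger home:** the knob's top is back at 72.3 mm above the index plate, the same as at the start, with the bar about 39° to the right. The gripper stands open and clear, with the wrist force near zero.

**What disagreed:**
- My colour test did not find the green dot in the last measurements because it was in shadow. I took the head's angle from the red dot and the picture instead.
- After the turn, the trained network put the green slot at −7° in the side view and −2.4° in the scene view. I did not rely on either.
- With the tool square to the deck the arm ran up against its joint ranges near the handle, so I gripped the handle with the tool tilted 12°.

No contact with the antenna was planned or seen. I did not measure that contact force directly.

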